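# Clock the port position on an extraction-arm tube with a pendulum angle gauge

### The job

I am about to mark where the sampling port goes on this extraction-arm tube. Pick up the fork-footed angle gauge by its shank, seat its fork upright on top of the tube, centred over the pen ring and with the dial towards the tube's open collar end, then rock it round the tube until the swinging needle settles on the gauge's set mark. Finish holding it right there in the gripper, needle on the mark and fork still pressed on the tube, and leave everything else on the bench where it is.

Things in the scene. Friction and masses are not known exactly. Their poses are not given: they have to be found in the camera images.
- gauge_grip (a point): middle of the square steel shank (24 x 24 mm, 46 mm tall) on top of the angle gauge, by which it is held; 152 mm above the fork tips. The gauge is loose and starts standing upright on the bench. Axes: x points out of the dial face, z up along the shank, y sideways across the fork
- gauge_fork (a point): the inner corner (apex) of the gauge's upside-down V fork, 20 mm above the fork tips and 132 mm below gauge_grip, mid-depth; same axes as gauge_grip. When seated on the tube it is 43 mm from the tube's centre line
- gauge_dial (a point): centre of the dial face, 20 mm in front (gauge x) of the gauge's mid-plane and 72 mm below gauge_grip; same axes
- needle (a joint): the gauge's black needle: swings freely about the gauge's x axis and always points straight up by the weight of its bob, settling in about half a second; 0 = along the shank (gauge upright), positive when the gauge leans towards its own +y side
- mark (a joint): the gauge's set mark, a black tab 7 mm wide on the rim of the dial, fixed by friction (do not move it): its angle from the shank, measured as for the needle, 0.26 to 0.52 rad. The needle is on the mark when both joints read the same
- needle_tip (a point): tip of the needle, 36 mm from the dial's centre
- mark_tip (a point): inner end of the set mark, 36 mm from the dial's centre; meets needle_tip when the needle is on the mark
- tube_ring (a point): the point on the tube's centre line (75 mm above the bench) in the plane of the black pen ring drawn round the tube, which lies between a raised bead and a band clip. Axes: x along the tube towards its open collar end, z up
- tube_open_end (a point): centre of the open collar end of the tube (collar 92 mm in diameter), 139 mm from tube_ring along the tube's x
- gauge: the whole angle gauge, 180 mm tall, 0.25 to 0.5 kg: shank on top, an upright round aluminium dial housing below it (100 mm across, 33 mm thick, white face), at the bottom a steel fork foot, an upside-down V with 120 degrees between its legs (77 mm over the tips, 46 mm deep front to back). Origin between the fork tips, mid-depth; axes as gauge_grip
- tube: cream sheet-metal tube, 75 mm in diameter, clamped level in two wooden blocks on a plywood board (300 x 140 x 12 mm) fixed to the bench; origin under the board's middle, axes as tube_ring. The collar ends 164 mm ahead of it, a swivel knuckle (86 mm) 238 mm behind. A folded seam 10 mm wide stands 1.5 mm proud along the very top: a fork leg may ride up on it as the gauge is rocked
- wrench: bystander: spanner 150 mm long, lying near the gauge
- hose_clip: bystander: steel band clip, 48 mm ring, 12 mm high, near the gauge
- pen: bystander: felt pen 130 mm, lying near the gauge
- port: bystander: small brass port fitting, 36 mm high, standing beside the tube's board
- tape: bystander: roll of tape, 90 mm, 24 mm high
- solvent: bystander: amber bottle 150 mm tall
- septa: bystander: carton 70 x 110 x 40 mm
- hammer: bystander: hammer 240 mm
There are look-alikes about, which are no part of the job. Leave any blue or red look-alike of the gauge alone.

How it is judged:
On the way, in this order (a step that is already met when the one before it is completed fails the run):
1. the gauge is picked up in the fingers (height (world z) of gauge_fork above 0.035 m and contact force between the fingers and gauge above 1 N), for 0.2 s.
2. the fork is seated on the tube, upright (within 9 degrees), dial towards the open end, centred over the pen ring (within 12 mm) (contact force between gauge and tube above 0.5 N and y of tube_ring in the frame of gauge_fork between -0.006 and 0.006 m and z of tube_ring in the frame of gauge_fork between -0.049 and -0.037 m and angle between the x axis of gauge_fork and the x axis of tube_ring, either way round below 0.175 rad and x of gauge_dial in the frame of tube_ring between 0.008 and 0.032 m and angle between gauge_grip's own z axis and vertical below 0.16 rad), for 0.2 s.
3. rocked on the tube until the needle has settled on the set mark (within 4 degrees) (contact force between gauge and tube above 0.5 N and y of tube_ring in the frame of gauge_fork between -0.006 and 0.006 m and z of tube_ring in the frame of gauge_fork between -0.049 and -0.037 m and angle between the x axis of gauge_fork and the x axis of tube_ring, either way round below 0.175 rad and x of gauge_dial in the frame of tube_ring between 0.008 and 0.032 m and distance between needle_tip and mark_tip below 0.0025 m and velocity of joint needle between -0.3 and 0.3 rad/s), for 0.5 s.
At the end, for the whole second after the job is handed in: Held in the fingers and still: fork pressing on the tube (over 0.5 N), tube axis within 6 mm sideways of the fork's middle and 37-49 mm below its apex, square to it within 10 deg, within 12 mm of the pen ring, dial to the open end, needle steady within 4 deg (2.5 mm) of the mark (all of step 3 and contact force between the fingers and gauge above 1 N and linear speed of gauge below 0.03 m/s); the arm keeps its last pose, push and grip.
It fails at once if another thing on the bench (spanner, hose clip, pen, port fitting, tape, bottle, carton, hammer) is pushed more than 30 mm from its place (distance of any of wrench, hose_clip, pen, port, tape, solvent, septa, hammer from where it was at the start of the episode above 0.03 m).
It fails at once if the set mark is shifted out of its drawn range (value of joint mark above 0.56 rad or value of joint mark below 0.22 rad).
It also fails if it takes over 51 s, if anything falls off the work surface, if the arm or the gripper's body presses on something with over 40 N, if the wrist force passes 120 N, or if a joint passes its speed limit or range.

### The arm

A 7-joint arm with a two-finger parallel gripper is mounted at the origin on the work surface. World frame = base frame: x ahead of the robot, y to its left, z up, the work surface at z = 0. Lengths are in m, angles in rad, forces in N, time in s.
With the tool pointing down it reaches from about 0.425 to 0.925 m from the base axis. Payload 6.8 kg.
Tool frame: the origin (TCP) lies between the finger pads; the fingertips stand r.tcp_to_tips ahead of it and the grasp point (between the pads) lies 3 mm ahead of it (r.tcp_to_tips is the distance from the TCP to the fingertips, in m); z points along the fingers, y is the line along which they close (so a half turn about z gives the same grasp; the last joint's range is limited). The gripper opens to 85 mm and grips with 20 to 120 N. Pads are 22 mm wide; open, the fingers measure 114 mm over their backs; the gripper's body (76 mm by 85 mm) begins 54 mm behind the grasp point. The pads swing forward as they close: fully open they stand 13 mm farther back than shut.
Start: joints at [1.137, 0.477, 0.022, 1.555, -0.011, 1.109, -0.083], TCP at [0.216, -0.64, 0.229] pointing down, gripper open.
Joint ranges: [-2.96, 2.96], [-0.34, 2.1], [-1.41, 1.46], [0.24, 2.44], [-1.37, 4.51], [0.17, 1.92], [-2.96, 2.96]. Speed limits (rad/s): [2.39, 2.39, 3.14, 3.14, 3.14, 3.14, 3.14].

### API

Orientations are given as a rotation vector (axis times angle).
In Python, from bench import r gives the robot as it stands. The module is installed in compiled form; this text tells all that it offers.
- The arm moves only by the tool step_arm, never from a script. Its argument "moves" is a list of rows, each an object of numbers: "rx", "ry", "rz": the turn, a rotation vector about the tool's x, y, z in degrees; "dx", "dy", "dz": the shift along the tool's x, y, z in mm; "gripper": the opening, from -1 (shut) to 1 (fully open). In form: [{"rx": .., "ry": .., "rz": .., "dx": .., "dy": .., "dz": .., "gripper": ..}, ...]. A call has 1 to 20 rows; each row shifts and turns the commanded pose from where the row before left it, along the tool's axes as they then stand; what a row does not reach is not made up. A row lasts 1/8 s, in which the tool goes at most 62.5 mm and 10.7 degrees, less where a joint would pass 70% of its speed; a pose out of reach is approached as far as the arm can. A call is refused whole if a number of a shift passes 62.5 or a number of a turn 10.7, either way. A call with a gripper value outside its range is refused whole. The fingers move at their own pace and stop on an object; "grip_force" is the grip in N (left out, the last holds). Time passes only in rows, so rows that do not move let the fingers close. It gives the time, the measured TCP pose, the force, the opening and the grip force at its end, in the units of the state.
- r.get_obs(): the state, without advancing time (a new reading comes with each control period).
- r.grab_frame(name): name is "scene" or "top"; returns the picture (480x640x3 uint8, blue, green, red); there is no depth.
- r.camera_info(name): a dict with "mtx" (3x3 intrinsics, pixels), "rvec" (rotation vector, rad) and "tvec" (3), from world to camera coordinates, as OpenCV has them. Camera axes: x right, y down, z forward; pixel columns grow to the right and rows downward; lengths in m; the calibration is good to about 2 mm. A picture is of the moment at which its call begins. camera_info takes no time and is no camera call.
- r.hand_in(): hands the job in; it is judged then, once.
The state is a dict: "clock": time; "joints": joint angles; "qvel": joint speeds; "tau": joint torques, N m; "tcp_pos": TCP position; "orientation": TCP orientation; "contact_force": force on the tool from outside, world axes, zero at the start; "moment": the same for the moment, N m; "grip_width": finger opening in m; "gripper_force": force on a finger pad.
Only numpy, scipy, OpenCV 4.12 (cv2) and the standard library are available. Lean on these libraries where they do the work, as an engineer would, in place of code of your own. Each camera call takes 0.05 s, during which the arm holds its last target. There are 200 camera calls.

## Working session

There is one attempt and no reset: what is moved stays moved. The work goes in short steps, Python scripts to look and compute and a tool call to move; the robot and the scene stay as the last step left them, time stands still between calls to the robot, and variables do not carry over. Pictures are saved under pics/ and viewed, at most 10 in all, crops included, and the job is handed in when it is done.

Besides the shell and the picture viewer there is one more tool, called after "Request:" by a JSON object that holds its "op" and its "data", one argument or row to a line. step_arm: Moves the arm, as the interface text tells. Its arguments: {"type":"object","properties":{"moves":{"type":"array","items":{"type":"object","properties":{"rx":{"type":"number"},"ry":{"type":"number"},"rz":{"type":"number"},"dx":{"type":"number"},"dy":{"type":"number"},"dz":{"type":"number"},"gripper":{"type":"number"}}}},"grip_force":{"type":"number"}},"required":["moves"]}

```bash
mkdir -p pics
cat > h.py <<'E'
import numpy as np,cv2
from bench import r
def cam(n):
    c=r.camera_info(n);R=cv2.Rodrigues(np.array(c['rvec'],float))[0];return np.array(c['mtx'],float),R,np.array(c['tvec'],float).ravel()
def ray(n,uv):
    K,R,t=cam(n);d=R.T@np.linalg.solve(K,[uv[0],uv[1],1.]);return -R.T@t,d/np.linalg.norm(d)
def onz(n,uv,z):
    o,d=ray(n,uv);return o+d*(z-o[2])/d[2]
def proj(n,p):
    K,R,t=cam(n);q=K@(R@np.array(p,float)+t);return q[:2]/q[2]
def tri(uvs,uvt):
    a,d=ray('scene',uvs);b,e=ray('top',uvt)
    s=np.linalg.lstsq(np.c_[d,-e],b-a,rcond=None)[0];p,q=a+s[0]*d,b+s[1]*e
    return (p+q)/2,np.linalg.norm(p-q)
E
python3 - <<'E'
from h import *
np.set_printoptions(precision=4,suppress=True)
for n in('scene','top'):
    cv2.imwrite(f'pics/{n}0.png',r.grab_frame(n)); K,R,t=cam(n);print(n,-R.T@t,R[2],K[0,0])
o=r.get_obs();print(o,r.tcp_to_tips)
E
```

```text
scene [1.4158 0.1823 0.8394] [-0.7782 -0.1265 -0.6151] 534.1326886352304
top [0.3671 0.0104 1.2613] [ 0.128   0.026  -0.9914] 518.4626288782549
{'clock': 0.1, 'joints': array([ 1.1369,  0.4778,  0.0224,  1.5564, -0.0115,  1.1093, -0.0831]), 'qvel': array([-0.0015,  0.    ,  0.0013, -0.002 , -0.0002, -0.0004, -0.0001]), 'tau': array([  0.0044, -59.7755,   1.614 , -28.1953,   0.0129,   0.005 ,
        -0.    ]), 'tcp_pos': array([ 0.2158, -0.639 ,  0.2277]), 'orientation': array([-3.0984, -0.5092,  0.0006]), 'contact_force': array([-0.2241,  0.1131,  0.1975]), 'moment': array([-0.0476, -0.0119, -0.0089]), 'gripper_force': 0.0, 'grip_width': 0.08527578320928653} 0.022
```

View pics/scene0.png

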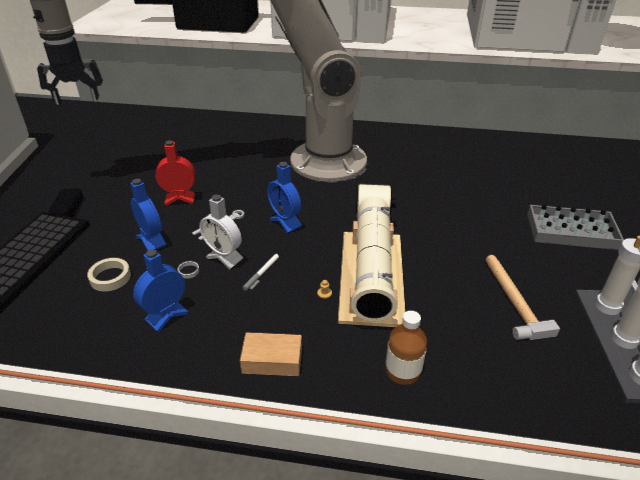

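View pics/top0.png

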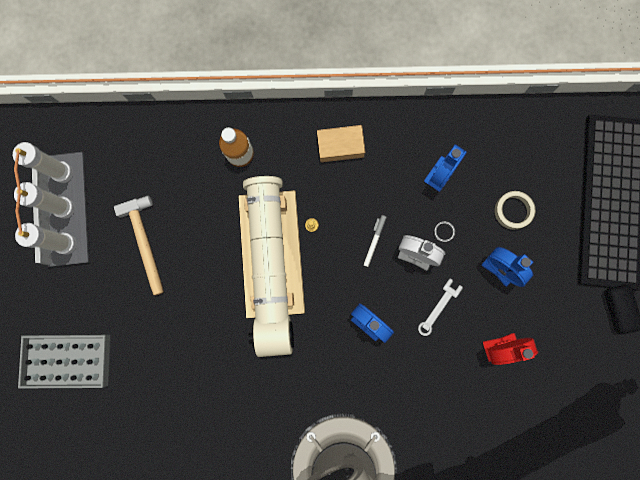

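The silver gauge is at scene (218,235) with its shank at (217,203). In the top view its shank is at (428,247). The tube runs from the collar at top (262,183) to the knuckle at (272,340), and the pen ring is near (268,237). I'll enlarge these next.

Run:
```python
import cv2,numpy as np
s=cv2.imread('pics/scene0.png');t=cv2.imread('pics/top0.png')
c=lambda im,x,y,w,h,f:cv2.resize(im[y:y+h,x:x+w],None,fx=f,fy=f,interpolation=cv2.INTER_CUBIC)
A=c(s,185,190,80,60,5);A2=c(s,330,180,80,150,2);B=c(t,385,215,80,60,5);B2=c(t,230,170,80,150,2)
h=lambda a,b:np.hstack([a,cv2.copyMakeBorder(b,0,0,0,0,0)])
# gauge crops 400x300; tube crops 160x300
cv2.imwrite('pics/m1.png',np.vstack([np.hstack([A,A2]),np.hstack([B,B2])]))
```

```text
(no output)
```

View pics/m1.png

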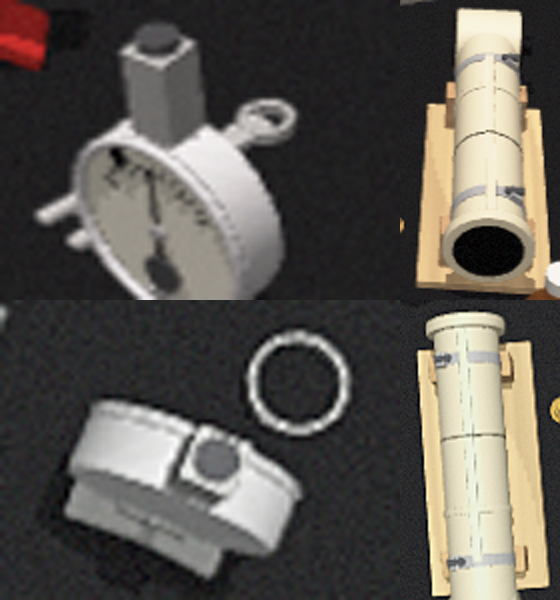

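The mosaic shows that the dial faces the scene camera. The set mark is at scene (208.2,221.4), left of the shank on the −y side, so the gauge must lean towards +y. The knob is at scene (216.4,197.6) and top (428.4,246.6).

Run:
```python
from h import *
np.set_printoptions(precision=4,suppress=True)
s=cv2.imread('pics/scene0.png');t=cv2.imread('pics/top0.png')
c=lambda im,x,y,w,h,f:cv2.resize(im[y:y+h,x:x+w],None,fx=f,fy=f,interpolation=cv2.INTER_CUBIC)
cv2.imwrite('pics/m2.png',np.hstack([c(s,335,180,75,150,4),c(t,235,175,70,150,4),]))
S=lambda u,v:(185+u/5-.4,190+v/5-.4)
T=lambda u,v:(385+u/5-.4,215+(v-300)/5-.4)
print('knob',tri(S(157,38),T(217,458)),onz('top',T(217,458),.18),onz('scene',S(157,38),.18))
a,b=onz('top',T(66,512),0),onz('top',T(211,578),0);print('back tips',a,b,np.linalg.norm(a-b),np.degrees(np.arctan2(*(a-b)[[1,0]]))-90)
print('dial c',onz('scene',S(157,232),.08))
print('ring',tri((335+0,180),(235,175)))
```

```text
knob (array([ 0.4933, -0.1819,  0.1818]), np.float64(0.002002104165640169)) [ 0.4932 -0.1812  0.18  ] [ 0.4908 -0.1839  0.18  ]
back tips [ 0.4887 -0.1391  0.    ] [ 0.4557 -0.2082  0.    ] 0.07656492180015145 -25.489029181502957
dial c [ 0.5029 -0.192   0.08  ]
ring (array([0.6173, 0.1423, 0.3445]), np.float64(0.10182696129321463))
```

View pics/m2.png

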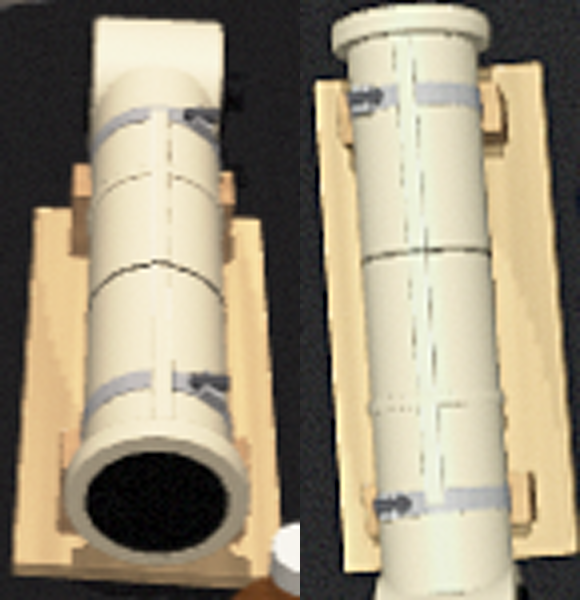

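The ring crosses the tube at top (250.6,239.1) to (282.6,236.6). In the scene view its apex is at about (374,245).

Run:
```python
from h import *
np.set_printoptions(precision=4,suppress=True)
S=lambda u,v:(335+u/4-.4,180+v/4-.4)
T=lambda u,v:(235+(u-300)/4-.4,175+v/4-.4)
def axis(vl,ul,vr,ur,z=.075):  # mid of silhouette rays in ray space
    l,r_=onz('top',T(ul,vl),z),onz('top',T(ur,vr),z);return (l+r_)/2,np.linalg.norm(l-r_)
R,w=axis(258,364,248,492);print('ring sil',R,w)
A,_=axis(68,350,58,480);B,_=axis(475,379,465,511);d=A-B;print(A,B,'yaw',np.degrees(np.arctan2(d[1],d[0])))
a,b=onz('top',T(407,60),.114),onz('top',T(432,470),.114);d2=a-b;print('seam',a,b,np.degrees(np.arctan2(d2[1],d2[0])))
print('ring seam',onz('top',T(427,251),.114),onz('scene',S(160,261),.114),tri(S(160,261),T(427,251)))
print('collar end scene',onz('scene',S(155,497),.075))
bl=[onz('top',T(*p),.012) for p in((315,82),(541,63),(345,570),(577,553))];print('board',np.mean(bl,0)); e=(bl[0]+bl[1]-bl[2]-bl[3])/2;print(np.linalg.norm(e),np.degrees(np.arctan2(e[1],e[0])))
print(np.degrees(cv2.Rodrigues(r.get_obs()['orientation'])[0]*np.pi/180))
```

```text
ring sil [0.5296 0.1714 0.075 ] 0.07450995027802415
[0.6421 0.1796 0.075 ] [0.4044 0.1611 0.075 ] yaw 4.443459533316316
seam [0.6349 0.1786 0.114 ] [0.4032 0.1633 0.114 ] 3.759663428645888
ring seam [0.5254 0.1667 0.114 ] [0.5201 0.1699 0.114 ] (array([0.5248, 0.1681, 0.1174]), np.float64(0.0037845718440756367))
collar end scene [0.6575 0.1797 0.075 ]
board [0.5012 0.17   0.012 ]
0.29960545984493225 4.0505428857589765
[[ 0.9474  0.3201 -0.0007]
 [ 0.3201 -0.9474  0.0016]
 [-0.0001 -0.0017 -1.    ]]
```

Run:
```python
from h import *
np.set_printoptions(precision=4,suppress=True)
S=lambda u,v:(185+u/5-.4,190+v/5-.4)
n=np.array([.9026,-.4305,0]);yv=np.array([.4305,.9026,0]);g=np.array([.493,-.1825,0]);c=g+.02*n+[0,0,.08]
print('proj centre crop',(proj('scene',c)-[184.6,189.6])*5)
f=lambda p:(lambda o,d:o+d*(n@(c-o))/(n@d))(*ray('scene',p))-c
for k,p in dict(mark=S(116,157),hub=S(157,232),needle=S(150,172)).items():
    v=f(p);print(k,yv@v,v[2],np.degrees(np.arctan2(-yv@v,v[2])))
```

```text
proj centre crop [153.4583 243.0772]
mark -0.016200674209561953 0.04214236906593123 21.02811920792995
hub 0.003405703655819671 0.007969134984388407 -23.140011430724122
needle 0.00451180984348995 0.04255703506256166 -6.05177536123218
```

Request:
{"op": "step_arm", "data": {
  "moves": [
    {"dz":-40},
    {"dx":41,"dy":-34.5},
    {"dx":41,"dy":-34.5},
    {"dx":41,"dy":-34.5},
    {"dx":41,"dy":-34.5},
    {"dx":41,"dy":-34.5},
    {"dx":41,"dy":-34.5},
    {"dx":41,"dy":-34.5},
    {"dx":41,"dy":-34.5},
    {"dx":41,"dy":-34.5},
    {"dx":40,"dy":-34,"gripper":1},
    {"rz":8.8},
    {"rz":8.8},
    {"rz":8.8},
    {"rz":8.8},
    {"rz":8.8},
    {},
    {}
  ],
  "grip_force": 60
}}

```text
invalid input at $.moves[0]: expected keys rx, ry, rz, dx, dy, dz, gripper
```

Request:
{"op": "step_arm", "data": {
  "moves": [
    {"rx":0,"ry":0,"rz":0,"dx":0,"dy":0,"dz":-40,"gripper":1},
    {"rx":0,"ry":0,"rz":0,"dx":41,"dy":-34.5,"dz":0,"gripper":1},
    {"rx":0,"ry":0,"rz":0,"dx":41,"dy":-34.5,"dz":0,"gripper":1},
    {"rx":0,"ry":0,"rz":0,"dx":41,"dy":-34.5,"dz":0,"gripper":1},
    {"rx":0,"ry":0,"rz":0,"dx":41,"dy":-34.5,"dz":0,"gripper":1},
    {"rx":0,"ry":0,"rz":0,"dx":41,"dy":-34.5,"dz":0,"gripper":1},
    {"rx":0,"ry":0,"rz":0,"dx":41,"dy":-34.5,"dz":0,"gripper":1},
    {"rx":0,"ry":0,"rz":0,"dx":41,"dy":-34.5,"dz":0,"gripper":1},
    {"rx":0,"ry":0,"rz":0,"dx":41,"dy":-34.5,"dz":0,"gripper":1},
    {"rx":0,"ry":0,"rz":0,"dx":41,"dy":-34.5,"dz":0,"gripper":1},
    {"rx":0,"ry":0,"rz":0,"dx":40,"dy":-34,"dz":0,"gripper":1},
    {"rx":0,"ry":0,"rz":8.8,"dx":0,"dy":0,"dz":0,"gripper":1},
    {"rx":0,"ry":0,"rz":8.8,"dx":0,"dy":0,"dz":0,"gripper":1},
    {"rx":0,"ry":0,"rz":8.8,"dx":0,"dy":0,"dz":0,"gripper":1},
    {"rx":0,"ry":0,"rz":8.8,"dx":0,"dy":0,"dz":0,"gripper":1},
    {"rx":0,"ry":0,"rz":8.8,"dx":0,"dy":0,"dz":0,"gripper":1},
    {"rx":0,"ry":0,"rz":0,"dx":0,"dy":0,"dz":0,"gripper":1},
    {"rx":0,"ry":0,"rz":0,"dx":0,"dy":0,"dz":0,"gripper":1}
  ],
  "grip_force": 60
}}

```text
clock: 2.35
tcp_pos: [0.4931, -0.1821, 0.2684]
orientation: [-3.066, 0.684, 0.001]
contact_force: [0.3, 0.1, 0.7]
grip_width: 0.0851
gripper_force: 0.0
```

```bash
cat > st.py <<'E'
from h import *
np.set_printoptions(precision=4,suppress=True)
o=r.get_obs();M=cv2.Rodrigues(o['orientation'])[0]
print(o['clock'],o['tcp_pos'],'F',o['contact_force'],'w',o['grip_width'],o['gripper_force']);print(M)
E
python3 st.py
```

```text
2.35 [ 0.4931 -0.1821  0.2684] F [0.3055 0.0814 0.6672] w 0.08510291975883758 0.0
[[ 0.9051 -0.4252 -0.0003]
 [-0.4252 -0.9051  0.0001]
 [-0.0004  0.     -1.    ]]
```

Request:
{"op": "step_arm", "data": {
  "moves": [
    {"rx":0,"ry":0,"rz":0,"dx":0,"dy":0,"dz":40,"gripper":1},
    {"rx":0,"ry":0,"rz":0,"dx":0,"dy":0,"dz":40,"gripper":1},
    {"rx":0,"ry":0,"rz":0,"dx":0,"dy":0,"dz":20,"gripper":1},
    {"rx":0,"ry":0,"rz":0,"dx":0,"dy":0,"dz":9,"gripper":1},
    {"rx":0,"ry":0,"rz":0,"dx":0,"dy":0,"dz":0,"gripper":1},
    {"rx":0,"ry":0,"rz":0,"dx":0,"dy":0,"dz":0,"gripper":-1},
    {"rx":0,"ry":0,"rz":0,"dx":0,"dy":0,"dz":0,"gripper":-1},
    {"rx":0,"ry":0,"rz":0,"dx":0,"dy":0,"dz":0,"gripper":-1},
    {"rx":0,"ry":0,"rz":0,"dx":0,"dy":0,"dz":0,"gripper":-1},
    {"rx":0,"ry":0,"rz":0,"dx":0,"dy":0,"dz":0,"gripper":-1},
    {"rx":0,"ry":0,"rz":0,"dx":0,"dy":0,"dz":0,"gripper":-1}
  ],
  "grip_force": 60
}}

```text
clock: 3.72
tcp_pos: [0.4938, -0.1824, 0.1602]
orientation: [3.065, -0.689, 0.002]
contact_force: [-0.5, 0.1, 6.0]
grip_width: 0.0222
gripper_force: 60.8
```

```bash
python3 st.py
```

```text
3.725 [ 0.4938 -0.1824  0.1602] F [-0.4923  0.1344  6.0306] w 0.022155481771847563 60.808610916137695
[[ 0.9037 -0.4281  0.0013]
 [-0.4281 -0.9037 -0.0003]
 [ 0.0013 -0.0003 -1.    ]]
```

Request:
{"op": "step_arm", "data": {
  "moves": [
    {"rx":0,"ry":0,"rz":0,"dx":0,"dy":0,"dz":-20,"gripper":-1},
    {"rx":0,"ry":0,"rz":0,"dx":0,"dy":0,"dz":-40,"gripper":-1},
    {"rx":0,"ry":0,"rz":0,"dx":0,"dy":0,"dz":-40,"gripper":-1},
    {"rx":0,"ry":0,"rz":0,"dx":0,"dy":0,"dz":-40,"gripper":-1},
    {"rx":0,"ry":0,"rz":0,"dx":-15.3,"dy":-41.4,"dz":0,"gripper":-1},
    {"rx":0,"ry":0,"rz":0,"dx":-15.3,"dy":-41.4,"dz":0,"gripper":-1},
    {"rx":0,"ry":0,"rz":0,"dx":-15.3,"dy":-41.4,"dz":0,"gripper":-1},
    {"rx":0,"ry":0,"rz":0,"dx":-15.3,"dy":-41.4,"dz":0,"gripper":-1},
    {"rx":0,"ry":0,"rz":0,"dx":-15.3,"dy":-41.4,"dz":0,"gripper":-1},
    {"rx":0,"ry":0,"rz":0,"dx":-15.3,"dy":-41.4,"dz":0,"gripper":-1},
    {"rx":0,"ry":0,"rz":0,"dx":-15.3,"dy":-41.4,"dz":0,"gripper":-1},
    {"rx":0,"ry":0,"rz":0,"dx":-15.3,"dy":-41.4,"dz":0,"gripper":-1},
    {"rx":0,"ry":0,"rz":-7.4,"dx":0,"dy":0,"dz":0,"gripper":-1},
    {"rx":0,"ry":0,"rz":-7.4,"dx":0,"dy":0,"dz":0,"gripper":-1},
    {"rx":0,"ry":0,"rz":-7.4,"dx":0,"dy":0,"dz":0,"gripper":-1},
    {"rx":0,"ry":0,"rz":-7.2,"dx":0,"dy":0,"dz":0,"gripper":-1},
    {"rx":0,"ry":0,"rz":0,"dx":0,"dy":0,"dz":0,"gripper":-1},
    {"rx":0,"ry":0,"rz":0,"dx":0,"dy":0,"dz":0,"gripper":-1},
    {"rx":0,"ry":0,"rz":0,"dx":0,"dy":0,"dz":0,"gripper":-1}
  ],
  "grip_force": 60
}}

```text
clock: 6.1
tcp_pos: [0.5242, 0.1694, 0.2994]
orientation: [3.139, 0.109, -0.001]
contact_force: [0.0, 0.1, -3.7]
grip_width: 0.0223
gripper_force: 59.9
```

Run:
```python
exec(open('st.py').read())
s=r.grab_frame('scene');t=r.grab_frame('top');cv2.imwrite('pics/s1.png',s);cv2.imwrite('pics/t1.png',t)
c=lambda im,x,y,w,h,f:cv2.resize(im[y:y+h,x:x+w],None,fx=f,fy=f,interpolation=cv2.INTER_CUBIC)
cv2.imwrite('pics/m3.png',np.hstack([c(s,325,110,100,150,4),c(t,210,175,100,150,4)]))
p=r.get_obs()['tcp_pos'];print('apex',proj('scene',p-[0,0,.14]))
```

```text
6.1 [0.5242 0.1694 0.2994] F [ 0.0151  0.1024 -3.6563] w 0.022288691927204684 59.94437634944916
[[ 0.9976  0.0696 -0.0004]
 [ 0.0696 -0.9976 -0.0002]
 [-0.0005  0.0002 -1.    ]]
apex [375.7598 229.1905]
```

View pics/m3.png

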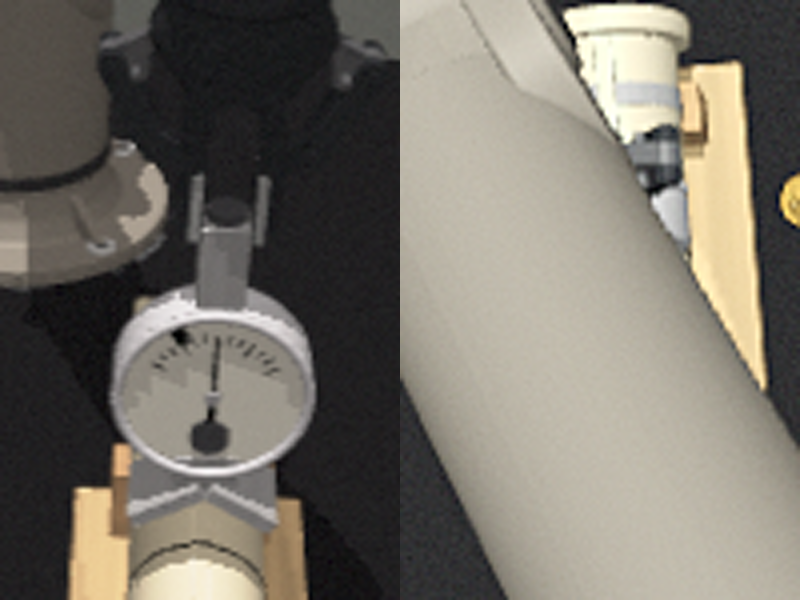

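The gauge hangs upright with its dial towards the camera. In crop pixels the hub is at (211,398), the mark at (180,338), the needle tip at (217,340), the V apex at (205,487) and the ring arc apex at (197,542).

Run:
```python
from h import *
np.set_printoptions(precision=4,suppress=True)
S=lambda u,v:(325+u/4-.4,110+v/4-.4)
g=np.array([.5242,.1694,0]);n=np.array([.9976,.0696,0]);yv=np.array([-.0696,.9976,0])
def f(p,c,n=n):
    o,d=ray('scene',p);v=o+d*(n@(c-o))/(n@d)-c;return yv@v,v[2]
c=g+.02*n+[0,0,.2194];h=f(S(211,398),c)
for k,p in dict(hub=(211,398),mark=(180,338),ndl=(217,340)).items():
    v=f(S(*p),c);print(k,v,np.degrees(np.arctan2(-(v[0]-h[0]),v[1]-h[1])))
print('apex rel tool',f(S(205,487),g+.023*n+[0,0,.1594]))
R=np.array([.525,.170,.075])
for p in((130,578),(265,588),(197,542)):print('ring plane rel',f(S(*p),R))
```

```text
hub (np.float64(-0.001372806955992591), np.float64(0.005532062177326519)) -0.0
mark (np.float64(-0.018843342308048596), np.float64(0.040193132864680875)) 26.74989123701752
ndl (np.float64(-0.0009480736173077093), np.float64(0.040071612812628304)) -0.7045314935775024
apex rel tool (np.float64(-0.0006031369659565292), np.float64(0.012105445399089865))
ring plane rel (np.float64(-0.035860422058458054), np.float64(0.014508058618316791))
ring plane rel (np.float64(0.03702838596838994), np.float64(0.01284035402032331))
ring plane rel (np.float64(-0.0015475271215935613), np.float64(0.042194047921243996))
```

Request:
{"op": "step_arm", "data": {
  "moves": [
    {"rx":0,"ry":0,"rz":0,"dx":0.5,"dy":-0.5,"dz":15,"gripper":-1},
    {"rx":0,"ry":0,"rz":0,"dx":0,"dy":0,"dz":14,"gripper":-1},
    {"rx":0,"ry":0,"rz":0,"dx":0,"dy":0,"dz":5,"gripper":-1},
    {"rx":0,"ry":0,"rz":0,"dx":0,"dy":0,"dz":2,"gripper":-1},
    {"rx":0,"ry":0,"rz":0,"dx":0,"dy":0,"dz":2,"gripper":-1},
    {"rx":0,"ry":0,"rz":0,"dx":0,"dy":0,"dz":0,"gripper":-1},
    {"rx":0,"ry":0,"rz":0,"dx":0,"dy":0,"dz":0,"gripper":-1}
  ],
  "grip_force": 60
}}

```text
clock: 7.08
tcp_pos: [0.525, 0.1701, 0.2619]
orientation: [-3.14, -0.111, -0.001]
contact_force: [-0.1, 0.2, -4.1]
grip_width: 0.0223
gripper_force: 59.9
```

Request:
{"op": "step_arm", "data": {
  "moves": [
    {"rx":0,"ry":0,"rz":0,"dx":0,"dy":0,"dz":2,"gripper":-1},
    {"rx":0,"ry":0,"rz":0,"dx":0,"dy":0,"dz":2,"gripper":-1},
    {"rx":0,"ry":0,"rz":0,"dx":0,"dy":0,"dz":0,"gripper":-1},
    {"rx":0,"ry":0,"rz":0,"dx":0,"dy":0,"dz":0,"gripper":-1}
  ],
  "grip_force": 60
}}

```text
clock: 7.58
tcp_pos: [0.5255, 0.1705, 0.2588]
orientation: [-3.139, -0.111, -0.003]
contact_force: [-1.1, -0.2, 5.7]
grip_width: 0.0222
gripper_force: 61.1
```

Request:
{"op": "step_arm", "data": {
  "moves": [
    {"rx":0,"ry":0,"rz":0,"dx":0,"dy":0,"dz":1,"gripper":-1},
    {"rx":0,"ry":0,"rz":0,"dx":0,"dy":0,"dz":0,"gripper":-1},
    {"rx":0,"ry":0,"rz":0,"dx":0,"dy":0,"dz":0,"gripper":-1},
    {"rx":0,"ry":0,"rz":0,"dx":0,"dy":0,"dz":0,"gripper":-1}
  ],
  "grip_force": 60
}}

```text
clock: 8.07
tcp_pos: [0.5259, 0.1706, 0.2588]
orientation: [-3.139, -0.111, -0.005]
contact_force: [-2.4, -1.2, 11.5]
grip_width: 0.0224
gripper_force: 61.7
```

Run:
```python
exec(open('st.py').read())
print(o['moment'])
s=r.grab_frame('scene');cv2.imwrite('pics/s2.png',s)
c=lambda im,x,y,w,h,f:cv2.resize(im[y:y+h,x:x+w],None,fx=f,fy=f,interpolation=cv2.INTER_CUBIC)
cv2.imwrite('pics/m4.png',c(s,325,140,100,100,6))
```

```text
8.075 [0.5259 0.1706 0.2588] F [-2.3865 -1.2177 11.4581] w 0.022376365966267773 61.72098398208618
[[ 0.9975  0.0708  0.0034]
 [ 0.0708 -0.9975  0.001 ]
 [ 0.0034 -0.0007 -1.    ]]
[-0.1999  0.6419  0.0279]
```

View pics/m4.png

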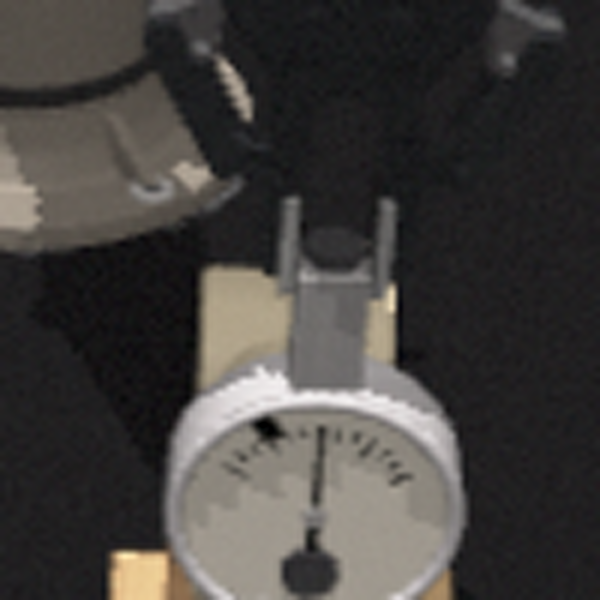

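Request:
{"op": "step_arm", "data": {
  "moves": [
    {"rx":-1.5,"ry":0,"rz":0,"dx":0,"dy":-4.8,"dz":0.06,"gripper":-1},
    {"rx":-1.5,"ry":0,"rz":0,"dx":0,"dy":-4.8,"dz":0.06,"gripper":-1},
    {"rx":-1.5,"ry":0,"rz":0,"dx":0,"dy":-4.8,"dz":0.06,"gripper":-1},
    {"rx":-1.5,"ry":0,"rz":0,"dx":0,"dy":-4.8,"dz":0.06,"gripper":-1},
    {"rx":-1.5,"ry":0,"rz":0,"dx":0,"dy":-4.8,"dz":0.06,"gripper":-1},
    {"rx":-1.5,"ry":0,"rz":0,"dx":0,"dy":-4.8,"dz":0.06,"gripper":-1},
    {"rx":-1.5,"ry":0,"rz":0,"dx":0,"dy":-4.8,"dz":0.06,"gripper":-1},
    {"rx":-1.5,"ry":0,"rz":0,"dx":0,"dy":-4.8,"dz":0.06,"gripper":-1},
    {"rx":-1.5,"ry":0,"rz":0,"dx":0,"dy":-4.8,"dz":0.06,"gripper":-1},
    {"rx":-1.5,"ry":0,"rz":0,"dx":0,"dy":-4.8,"dz":0.06,"gripper":-1},
    {"rx":0,"ry":0,"rz":0,"dx":0,"dy":0,"dz":0,"gripper":-1}
  ],
  "grip_force": 60
}}

```text
clock: 9.5
tcp_pos: [0.5229, 0.2191, 0.253]
orientation: [2.879, 0.104, 0.021]
contact_force: [-0.3, 2.0, 12.7]
grip_width: 0.0224
gripper_force: 61.9
```

```bash
cat > ax.py <<'E'
exec(open('st.py').read())
print('lean deg',np.degrees(np.arccos(-M[2,2])),'tool F',M.T@o['contact_force'])
a=o['tcp_pos']+M[:,2]*.183;e=a-np.array([.525,.170,.075]);print('axis err y,z',e,'in tool',M.T@e)
E
python3 ax.py
```

```text
9.5 [0.5229 0.2191 0.253 ] F [-0.3406  1.9625 12.7062] w 0.022426827687846058 61.88768148422241
[[ 0.9973  0.0689  0.0235]
 [ 0.0727 -0.9637 -0.2569]
 [ 0.0049  0.258  -0.9661]]
lean deg 14.951596131652142 tool F [ -0.1346   1.3629 -12.7883]
axis err y,z [0.0022 0.0021 0.0012] in tool [ 0.0024 -0.0016 -0.0017]
```

Request:
{"op": "step_arm", "data": {
  "moves": [
    {"rx":-1.5,"ry":0,"rz":0,"dx":0,"dy":-4.8,"dz":0.06,"gripper":-1},
    {"rx":-1.5,"ry":0,"rz":0,"dx":0,"dy":-4.8,"dz":0.06,"gripper":-1},
    {"rx":-1.5,"ry":0,"rz":0,"dx":0,"dy":-4.8,"dz":0.06,"gripper":-1},
    {"rx":-1.5,"ry":0,"rz":0,"dx":0,"dy":-4.8,"dz":0.06,"gripper":-1},
    {"rx":-1.5,"ry":0,"rz":0,"dx":0,"dy":-4.8,"dz":0.06,"gripper":-1},
    {"rx":-1.5,"ry":0,"rz":0,"dx":0,"dy":-4.8,"dz":0.06,"gripper":-1},
    {"rx":-1.5,"ry":0,"rz":0,"dx":0,"dy":-4.8,"dz":0.06,"gripper":-1},
    {"rx":0,"ry":0,"rz":0,"dx":0,"dy":0,"dz":0,"gripper":-1},
    {"rx":0,"ry":0,"rz":0,"dx":0,"dy":0,"dz":0,"gripper":-1},
    {"rx":0,"ry":0,"rz":0,"dx":0,"dy":0,"dz":0,"gripper":-1},
    {"rx":0,"ry":0,"rz":0,"dx":0,"dy":0,"dz":0,"gripper":-1},
    {"rx":0,"ry":0,"rz":0,"dx":0,"dy":0,"dz":0,"gripper":-1}
  ],
  "grip_force": 60
}}

```text
clock: 11.0
tcp_pos: [0.5204, 0.2509, 0.2414]
orientation: [2.698, 0.097, 0.029]
contact_force: [0.2, 4.8, 12.0]
grip_width: 0.0223
gripper_force: 61.9
```

Run:
```python
exec(open('ax.py').read())
s=r.grab_frame('scene');cv2.imwrite('pics/s3.png',s)
c=lambda im,x,y,w,h,f:cv2.resize(im[y:y+h,x:x+w],None,fx=f,fy=f,interpolation=cv2.INTER_CUBIC)
cv2.imwrite('pics/m5.png',c(s,345,190,75,75,8))
```

```text
11.0 [0.5204 0.2509 0.2414] F [ 0.1804  4.7629 11.9511] w 0.022349185738154902 61.88608646392822
[[ 0.9974  0.0635  0.0354]
 [ 0.0725 -0.9016 -0.4265]
 [ 0.0048  0.428  -0.9038]]
lean deg 25.34079256060302 tool F [  0.5832   0.8322 -12.8263]
axis err y,z [0.0019 0.0029 0.0011] in tool [ 0.0021 -0.002  -0.0021]
```

View pics/m5.png

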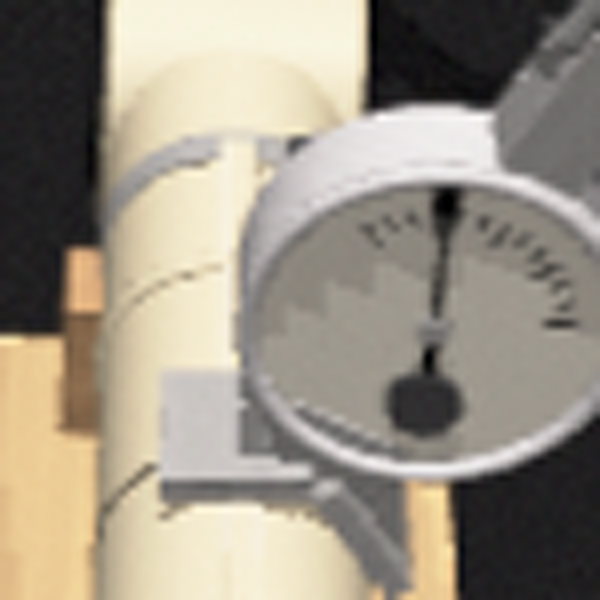

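The needle lies on the mark: its bob–hub line reaches the mark tab at crop (446,205), about 0.5 mm off centre. I'll check the centring over the ring numerically, using the ring at (155,465) and (103,525) and the fork plate's corners at (162,370) and (162,480).

Run:
```python
from h import *
np.set_printoptions(precision=4,suppress=True)
S=lambda u,v:(345+u/8-.45,190+v/8-.45)
t=np.array([.9975,.071,0]);R0=np.array([.525,.170,.075]);s=np.array([-.071,.9975,0])
def cyl(p):
    o,d=ray('scene',p);q=o-R0;a=np.array([q@s,q[2]]);b=np.array([d@s,d[2]])
    k=np.roots([b@b,2*a@b,a@a-.0375**2]).min();return ((q+k*d)@t,(q+k*d)@s,(q+k*d)[2]) 
print('ring',cyl(S(155,465)),cyl(S(130,490)))
for z in(.116,.120,.124):
  print(z,[((onz('scene',S(*p),z)-R0)@t,(onz('scene',S(*p),z)-R0)@s) for p in((162,370),(162,480))])
```

```text
ring (np.float64(-0.003974355308132831), np.float64(-0.022042637918346576), np.float64(0.03033763526711941)) (np.float64(0.00011422826673444481), np.float64(-0.02837812124868829), np.float64(0.02451391919695889))
0.116 [(np.float64(-0.031934423486571814), np.float64(-0.02112491777205493)), (np.float64(0.015076055615209227), np.float64(-0.020534243111816636))]
0.12 [(np.float64(-0.026840100459062672), np.float64(-0.02129013253774806)), (np.float64(0.019910444005153315), np.float64(-0.020702723889825782))]
0.124 [(np.float64(-0.021745777431553537), np.float64(-0.021455347303441192)), (np.float64(0.024744832395097626), np.float64(-0.020871204667834913))]
```

```bash
python3 -c "
from bench import r
print(r.hand_in())"
```

```text
the job is handed in; nothing more can be done
None
```

I handed the job in with the gripper holding the gauge seated on the tube about 25° over, pressing at about 13 N. The needle is within about 0.5 mm of the set mark and the fork within about 4 mm of the pen ring, both judged from the camera; the hand-in gave no pass or fail verdict.

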